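# Shut one sorting caddy, pop the slim one open

### The arm

A 7-joint arm with a two-finger parallel gripper is mounted at the origin on a cart in front of the work surface, level with it; the furniture and walls round the work are solid. World frame = base frame: x ahead of the robot, y to its left, z up, the work surface at z = 0. Lengths are in m, angles in rad, forces in N, time in s.
With the tool pointing down it reaches from about 0.35 to 0.9 m from the base axis. Payload 7.2 kg.
Tool frame: the origin (TCP) lies on the centre line of the jaws, within the pads' length; the fingertips stand 11 mm ahead of it and the grasp point (between the pads) lies 8 mm behind it (robot.nose_length is the distance from the TCP to the fingertips, in m); z points along the fingers, y is the line along which they close (so a half turn about z gives the same grasp; the last joint's range is limited). The gripper opens to 85 mm and grips with 20 to 120 N. Pads are 22 mm wide; open, the fingers measure 114 mm over their backs; the gripper's body (76 mm by 85 mm) begins 54 mm behind the grasp point. The pads swing forward as they close: fully open they stand 13 mm farther back than shut.
Start: joints at [-1.247, 0.411, -0.013, 1.596, 0.006, 1.134, -0.082], TCP at [0.239, 0.578, 0.242] pointing down, gripper open.
Joint ranges: [-2.95, 2.95], [-0.29, 1.99], [-1.47, 1.44], [0.14, 2.54], [-1.03, 4.17], [0.13, 1.85], [-2.86, 2.86]. Speed limits (rad/s): [2.39, 2.39, 3.01, 3.01, 3.14, 3.14, 3.14].

### API

Orientations are given as a unit quaternion [x, y, z, w].
In Python, from station import robot, vision, finish_job gives the robot as it stands. The module is installed in compiled form; this text tells all that it offers.
- The arm moves only by the tool apply_moves, never from a script. Its argument "motion" is a list of rows, each a list of 7 numbers: the shift along the tool's x, y, z in units of 25 mm (1.0 is 25 mm), then the turn, a rotation vector about the tool's x, y, z in units of 6 degrees (1.0 is 6 degrees), then the opening, from 0 (shut) to 1 (fully open). A call has 1 to 20 rows; each row shifts and turns the commanded pose from where the row before left it, along the tool's axes as they then stand; what a row does not reach is not made up. A row lasts 1/12 s, in which the tool goes at most 41.7 mm and 7.16 degrees, less where a joint would pass 70% of its speed; a pose out of reach is approached as far as the arm can. A call is refused whole if a number of a shift passes 1 or a number of a turn 1, either way. A call with a gripper value outside its range is refused whole. The fingers move at their own pace and stop on an object; "newtons" is the grip in N (left out, the last holds). Time passes only in rows, so rows that do not move let the fingers close. It gives the time, the measured TCP pose, the force, the opening and the grip force at its end, in the units of the state.
- robot.get_obs(): the state, without advancing time (a new reading comes with each control period).
- vision.get_image(name): name is "scene" or "side" or "wrist"; returns a dict with "pixels" (420x560x3 uint8, blue, green, red), "fovy" (degrees; the focal length in pixels is half the picture's height over the tangent of half this angle, whatever the lens; pixels are square), "cx", "cy" (the principal point, pixels), "camera_from_world" (4x4, takes a point from world to camera coordinates). Camera axes: x right, y up, looking along -z (the intrinsics and any distortion apply to the point x, -y, -z); pixel columns grow to the right and rows downward; lengths in m; the calibration is good to about 2 mm. A picture is of the moment at which its call begins. There is no depth.
- finish_job(): hands the job in; it is judged then, once.
The state is a dict: "t": time; "joints": joint angles; "joint_velocities": joint speeds; "effort": joint torques, N m; "tool_pos": TCP position; "tcp_rot": TCP orientation; "ft_force": force on the tool from outside, world axes, zero at the start; "torque": the same for the moment, N m; "grip_width": finger opening in m; "grip_force": force on a finger pad.
Only numpy, scipy, OpenCV 4.12 (cv2) and the standard library are available. Lean on these libraries where they do the work, as an engineer would, in place of code of your own. Each camera call takes 0.05 s, during which the arm holds its last target. There are 200 camera calls.

### The job

Change over the waste-sorting caddies, with the fingertips: push the lid that stands open down until it latches and stays shut by itself, and after that press the front edge of the slimmest caddy's lid once, so that it pops up, and see that it stays fully open. Leave the widest caddy shut, keep all three caddies where they stand, and lift or shift nothing else on the counter.

Things in the scene. Friction and masses are not known exactly. Their poses are not given: they have to be found in the camera images.
- caddy_slim: sorting caddy 80 mm wide (its y), 160 mm deep (x), steel, 115 mm high, 1.8 kg, loose. Origin: centre of its underside; front (the lid's free edge) at -x, towards the robot; z up. Hinge axis along y at x = +72 mm, z = 122 mm; grey lid 92 mm wide, reaching 158 mm from the axis, top face 7 mm outside it
- lid_slim (a joint): lid of caddy_slim (rad): 0 latched shut, 0.8 fully open (free edge 110 mm higher), -0.043 pressed to its stop (6 mm at the front). Push-push latch: each press to the stop and release changes it over (shut: pops open; open: latches); a light press does not. A damped spring opens it in 1 s. Front press: 3 N, then hard stop. Starts latched shut.
- slim_press (a point): place to press on lid_slim: on its top face, 21 mm in from the middle of the free front edge, among four short black ribs (at caddy x = -65 mm, y = 0, z = 129 mm when shut); moves with the lid. Its x axis points along the lid to the hinge, its z axis out of the top face
- caddy_mid: sorting caddy 112 mm wide (its y), 160 mm deep (x), steel, 115 mm high, 1.8 kg, loose. Origin: centre of its underside; front (the lid's free edge) at -x, towards the robot; z up. Hinge axis along y at x = +72 mm, z = 122 mm; grey lid 124 mm wide, reaching 158 mm from the axis, top face 7 mm outside it
- lid_mid (a joint): lid of caddy_mid (rad): 0 latched shut, 0.8 fully open (free edge 110 mm higher), -0.043 pressed to its stop (6 mm at the front). Push-push latch: each press to the stop and release changes it over (shut: pops open; open: latches); a light press does not. A damped spring opens it in 1 s. Front press: 3 N, then hard stop. Starts open.
- mid_press (a point): place to press on lid_mid: on its top face, 21 mm in from the middle of the free front edge, among four short black ribs (at caddy x = -65 mm, y = 0, z = 129 mm when shut); moves with the lid. Its x axis points along the lid to the hinge, its z axis out of the top face
- caddy_wide: sorting caddy 146 mm wide (its y), 160 mm deep (x), steel, 115 mm high, 1.8 kg, loose. Origin: centre of its underside; front (the lid's free edge) at -x, towards the robot; z up. Hinge axis along y at x = +72 mm, z = 122 mm; grey lid 158 mm wide, reaching 158 mm from the axis, top face 7 mm outside it
- lid_wide (a joint): lid of caddy_wide (rad): 0 latched shut, 0.8 fully open (free edge 110 mm higher), -0.043 pressed to its stop (6 mm at the front). Push-push latch: each press to the stop and release changes it over (shut: pops open; open: latches); a light press does not. A damped spring opens it in 1 s. Front press: 3 N, then hard stop. Starts latched shut; leave it.
- wide_press (a point): place to press on lid_wide: on its top face, 21 mm in from the middle of the free front edge, among four short black ribs (at caddy x = -65 mm, y = 0, z = 129 mm when shut); moves with the lid. Its x axis points along the lid to the hinge, its z axis out of the top face
- egg_timer: bystander: round wind-up timer, red and white, 63 mm wide, 50 mm high. Origin: centre of its underside
- garlic: bystander: garlic bulb, 56 mm. Origin: centre of its underside
- tape: bystander: roll of tan tape lying flat, 96 mm wide, 25 mm high. Origin: centre of its underside
- pepper_shaker: bystander: dark shaker with tin lid, 49 mm wide, 110 mm high. Origin: centre of its underside
- mug: bystander: white mug, 77 mm wide, 98 mm high. Origin: centre of its underside
- spice_jar: bystander: spice jar with red cap, 54 mm wide, 125 mm high. Origin: centre of its underside
- dredger: bystander: steel flour dredger with handle, 75 mm wide, 110 mm high. Origin: centre of its underside

How it is judged:
On the way, in this order (a step that is already met when the one before it is completed fails the run):
1. the open lid of the middle-sized caddy is latched shut and no longer touched, the slim one still shut (value of joint lid_mid between -0.02 and 0.03 rad and contact force between the fingers and caddy_mid below 0.1 N and value of joint lid_slim between -0.02 and 0.03 rad), for 0.3 s.
2. the slim caddy's lid is pressed down, the other two shut (value of joint lid_slim below -0.025 rad and value of joint lid_mid between -0.02 and 0.03 rad and value of joint lid_wide between -0.02 and 0.03 rad).
3. the slim caddy's lid has popped fully open and stays so untouched (value of joint lid_slim above 0.7 rad and contact force between the fingers and caddy_slim below 0.1 N), for 0.5 s.
At the end, for the whole second after the job is handed in: The slim caddy's lid stands open (above 0.7 rad) and untouched, the lids of the middle-sized and the wide caddy are latched shut (within 0.03 rad), and every caddy and bystander stands within 30 mm of where it was (all of step 3 and value of joint lid_mid between -0.02 and 0.03 rad and value of joint lid_wide between -0.02 and 0.03 rad and velocity of joint lid_slim below 0.1 rad/s and angle between each of caddy_slim, caddy_mid, caddy_wide's own z axis and vertical below 0.05 rad and not (distance of caddy_slim from where it was at the start of the episode above 0.03 m) and not (distance of caddy_mid from where it was at the start of the episode above 0.03 m) and not (distance of caddy_wide from where it was at the start of the episode above 0.03 m) and not (distance of egg_timer from where it was at the start of the episode above 0.03 m) and not (distance of garlic from where it was at the start of the episode above 0.03 m) and not (distance of tape from where it was at the start of the episode above 0.03 m) and not (distance of pepper_shaker from where it was at the start of the episode above 0.03 m) and not (distance of mug from where it was at the start of the episode above 0.03 m) and not (distance of spice_jar from where it was at the start of the episode above 0.03 m) and not (distance of dredger from where it was at the start of the episode above 0.03 m)).
It fails at once if the slim caddy's lid is pushed back down after it has popped (pressed more than once) (value of joint lid_slim between 0.1 and 0.5 rad and velocity of joint lid_slim below -0.3 rad/s).
It fails at once if the widest caddy's lid opens (value of joint lid_wide above 0.08 rad).
It fails at once if a caddy is lifted, tipped or shoved by more than 30 mm (distance of any of caddy_slim, caddy_mid, caddy_wide from where it was at the start of the episode above 0.03 m or height (world z) of any of caddy_slim, caddy_mid, caddy_wide above 0.012 m).
It fails at once if a bystander is lifted or shifted by more than 30 mm (distance of any of egg_timer, garlic, tape, pepper_shaker, mug, spice_jar, dredger from where it was at the start of the episode above 0.03 m).
It also fails if it takes over 48 s, if anything falls off the work surface, if the arm or the gripper's body presses on something with over 40 N, if the wrist force passes 120 N, or if a joint passes its speed limit or range.

## Working session

There is one attempt and no reset: what is moved stays moved. The work goes in short steps, Python scripts to look and compute and a tool call to move; the robot and the scene stay as the last step left them, time stands still between calls to the robot, and variables do not carry over. Pictures are saved under pics/ and viewed, at most 10 in all, crops included, and the job is handed in when it is done.

Besides the shell and the picture viewer there is one more tool, called after "Call:" by a JSON object that holds its "name" and its "arguments". apply_moves: Moves the arm, as the interface text tells. Its arguments: {"type":"object","properties":{"motion":{"type":"array","items":{"type":"array","items":{"type":"number"}}},"newtons":{"type":"number"}},"required":["motion"]}

```bash
mkdir -p pics; cat > h.py <<'E'
import numpy as np,cv2
from station import robot,vision
def snap(n,f):
    im=vision.get_image(n); cv2.imwrite('pics/'+f,im['pixels']); return im
def ray(im,u,v):
    h=im['pixels'].shape[0]; f=h/2/np.tan(np.radians(im['fovy'])/2)
    T=np.array(im['camera_from_world']); R=T[:3,:3]; c=-R.T@T[:3,3]
    return c,R.T@np.array([(u-im['cx'])/f,-(v-im['cy'])/f,-1.])
def onz(im,u,v,z):
    c,d=ray(im,u,v); return c+d*(z-c[2])/d[2]
def proj(im,p):
    h=im['pixels'].shape[0]; f=h/2/np.tan(np.radians(im['fovy'])/2)
    T=np.array(im['camera_from_world']); q=T[:3,:3]@np.array(p)+T[:3,3]
    return im['cx']+f*q[0]/-q[2], im['cy']-f*q[1]/-q[2]
E
python3 - <<'E'
from h import *
import pickle
d={n:snap(n,n+'0.png') for n in('scene','side')}
pickle.dump(d,open('d.pkl','wb'))
for n in d: print(n,{k:v for k,v in d[n].items() if k!='pixels'})
print(robot.get_obs(), robot.nose_length)
E
```

```text
scene {'fovy': 55.93518754980921, 'cx': 277.5502310111143, 'cy': 212.0410128007052, 'camera_from_world': array([[ 0.85804335, -0.51348246,  0.00986793, -0.47354405],
       [ 0.31590734,  0.54284417,  0.77815342, -0.24700071],
       [-0.40492489, -0.66457202,  0.62799671, -1.00012898],
       [ 0.        ,  0.        ,  0.        ,  1.        ]])}
side {'fovy': 50.51847095591626, 'cx': 277.37729304409766, 'cy': 200.83675109246562, 'camera_from_world': array([[ 0.95006492, -0.31136776,  0.02065814, -0.53485997],
       [ 0.17932254,  0.59894076,  0.78045717, -0.17817825],
       [-0.2553822 , -0.73778051,  0.62486787, -1.13855073],
       [ 0.        ,  0.        ,  0.        ,  1.        ]])}
{'t': 0.1, 'joints': array([-1.24722918,  0.41184775, -0.01271066,  1.59697108,  0.00558479,
        1.13431917, -0.0822166 ]), 'joint_velocities': array([ 0.0015686 , -0.00035864, -0.00108532, -0.00251492, -0.00085072,
       -0.00101028, -0.00088317]), 'effort': array([ 2.31434911e-03, -6.01827121e+01,  6.83581475e-01, -3.00087869e+01,
        1.39073865e-02,  6.39990001e-03, -2.30721963e-05]), 'tool_pos': array([0.23850075, 0.57722376, 0.24151543]), 'tcp_rot': array([ 1.94633243e-01,  9.80875798e-01, -7.48229254e-04, -1.00706013e-04]), 'ft_force': array([-1.01192638, -0.66801992, -0.78041876]), 'torque': array([ 0.00176467, -0.00488249,  0.01401355]), 'grip_force': 0.0, 'grip_width': 0.08510720737752012} 0.011
```

View pics/scene0.png

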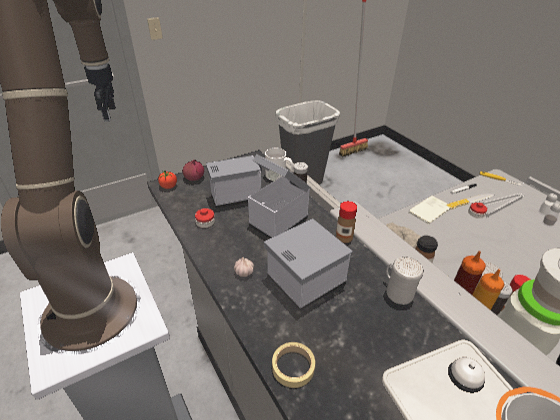

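View pics/side0.png

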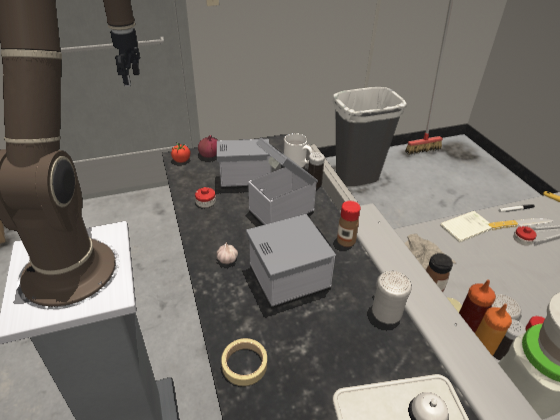

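The scene and side views show the far caddy at about (235,180), the open one at (280,205) and the near one at (310,260). I'll enlarge them to read corners.

```bash
python3 - <<'E'
from h import *
import pickle
d=pickle.load(open('d.pkl','rb'))
a=d['scene']['pixels'][145:305,200:360]; b=d['side']['pixels'][130:290,205:345]
cv2.imwrite('pics/c1.png',cv2.resize(a,None,fx=3.7,fy=3.7,interpolation=cv2.INTER_CUBIC))
cv2.imwrite('pics/c2.png',cv2.resize(d['side']['pixels'][130:305,205:345],None,fx=3.4,fy=3.4,interpolation=cv2.INTER_CUBIC))
E
```

```text
(no output)
```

View pics/c1.png

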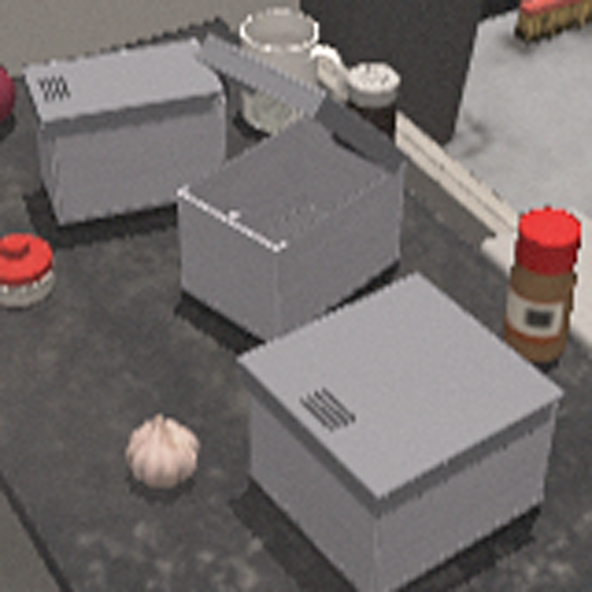

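View pics/c2.png

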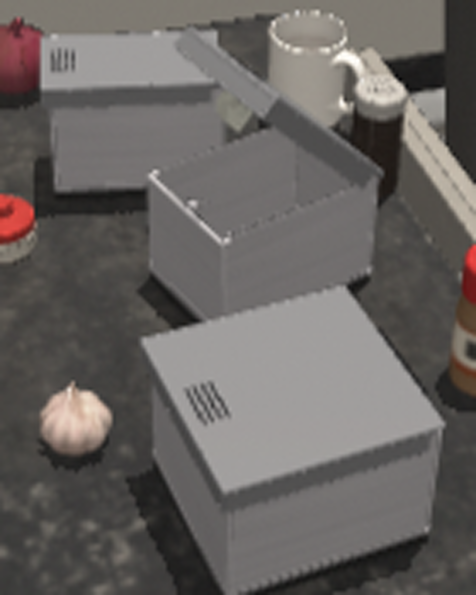

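```bash
python3 - <<'E'
from h import *
import pickle
d=pickle.load(open('d.pkl','rb'))
S=lambda u,v:(d['scene'],200+(u+.5)/3.7-.5,145+(v+.5)/3.7-.5)
D=lambda u,v:(d['side'],205+(u+.5)/3.4-.5,130+(v+.5)/3.4-.5)
def tri(a,b):
    c1,d1=ray(*a);c2,d2=ray(*b)
    s=np.linalg.lstsq(np.c_[d1,-d2],c2-c1,rcond=None)[0]
    return (c1+d1*s[0]+c2+d2*s[1])/2
def rep(n,a,b,z):
    P=onz(*a,z)[:2];Q=onz(*b,z)[:2]; print(n,P.round(3),Q.round(3),'tri',tri(a,b).round(3))
for n,a,b,z in [('slim ribs',(54,88),(63,60),.129),('slim FL',(26,66),(42,35),.129),('slim FR',(40,118),(42,92),.129),('slim BR',(222,88),(222,85),.129),('slim BL',(195,42),(217,32),.129),
('wide ribs',(328,410),(208,402),.129),('w FL',(240,360),(142,340),.129),('w FR',(382,497),(225,492),.129),('w BR',(562,395),(442,427),.129),('w BL',(415,275),(345,288),.129),
('mid rimFL',(182,192),(152,175),.115),('mid rimFR',(282,248),(226,240),.115),('mid base FR',(282,340),(226,318),.0),('mid base BR',(398,262),(372,272),0),('mid base FL',(183,283),(152,262),0.),
('mid lid tipL',(203,38),(183,32),.24),('mid lid tipR',(325,100),(268,112),.24),('mid hinge R',(405,163),(380,178),.122),
('garlic',(160,480),(75,450),0),('timer',(20,250),(10,205),.04)]: rep(n,S(*a),D(*b),z)
E
```

```text
slim ribs [0.466 0.259] [0.471 0.264] tri [0.473 0.275 0.12 ]
slim FL [0.46  0.305] [0.462 0.312] tri [0.461 0.308 0.129]
slim FR [0.437 0.221] [0.441 0.218] tri [0.447 0.248 0.109]
slim BR [0.594 0.185] [0.597 0.184] tri [0.603 0.202 0.117]
slim BL [0.61  0.266] [0.62  0.272] tri [0.63  0.306 0.105]
wide ribs [ 0.463 -0.197] [ 0.468 -0.193] tri [ 0.471 -0.186  0.119]
w FL [ 0.437 -0.125] [ 0.442 -0.12 ] tri [ 0.443 -0.114  0.12 ]
w FR [ 0.452 -0.279] [ 0.455 -0.275] tri [ 0.455 -0.275  0.126]
w BR [ 0.608 -0.265] [ 0.612 -0.262] tri [ 0.616 -0.256  0.12 ]
w BL [ 0.594 -0.111] [ 0.602 -0.108] tri [ 0.61  -0.089  0.109]
mid rimFL [0.501 0.085] [0.506 0.089] tri [0.509 0.102 0.103]
mid rimFR [ 0.534 -0.019] [ 0.539 -0.011] tri [ 0.54  -0.008  0.109]
mid base FR [ 0.545 -0.001] [0.552 0.024] tri [ 0.538 -0.013  0.024]
mid base BR [0.686 0.035] [0.695 0.045] tri [ 0.696  0.049 -0.009]
mid base FL [0.508 0.105] [0.511 0.115] tri [0.508 0.105 0.004]
mid lid tipL [0.533 0.102] [0.538 0.102] tri [0.543 0.121 0.228]
mid lid tipR [ 0.569 -0.019] [ 0.566 -0.025] tri [ 0.566 -0.024  0.242]
mid hinge R [0.674 0.019] [0.683 0.022] tri [0.695 0.047 0.1  ]
garlic [ 0.387 -0.089] [ 0.393 -0.089] tri [ 0.397 -0.065 -0.027]
timer [0.388 0.171] [0.399 0.181] tri [0.403 0.215 0.009]
```

Slim is the far caddy: its lid measures 0.090 × 0.158 m, yaw about -0.23, press point about (0.470, 0.260). Wide is the near one, at 0.155 m. Mid is the open one: yaw about +0.31, hinge axis about (0.664, 0.081), open lid tip at about z 0.24, which fits the specification. I'll shut the gripper, rise and align with mid.

Call:
{"name": "apply_moves", "arguments": {"motion": [[0,0,-1,0,0,-0.96,0],[0,0,-1,0,0,-0.96,0],[0,0,-1,0,0,-0.96,0],[0,0,0,0,0,-0.96,0],[0,0,0,0,0,-0.96,0],[0,0,0,0,0,-0.96,0],[0,0,0,0,0,-0.96,0],[0,0,0,0,0,0,0],[0,0,0,0,0,0,0]], "newtons": 20}}

```text
t: 0.85
tool_pos: [0.2387, 0.5774, 0.3169]
tcp_rot: [-0.154, 0.988, -0.0, -0.0]
ft_force: [0.8, 0.8, -0.4]
grip_width: 0.0001
grip_force: 0.0
```

```bash
cat >> h.py <<'E'
from scipy.spatial.transform import Rotation as Ro
def togo(p):
    o=robot.get_obs(); R=Ro.from_quat(o['tcp_rot']).as_matrix()
    print('t',o['t'],'tcp',o['tool_pos'].round(4),'F',o['ft_force'].round(2),'w',round(o['grip_width'],4),'\naxes',R.T.round(3).tolist())
    print('units',(R.T@(np.array(p)-o['tool_pos'])/.025).round(2))
E
python3 - <<'E'
from h import *
ax=np.array([.664,.081]);u=np.array([.952,.305])
togo([*(ax-.080*u),.31])
E
```

```text
t 0.85 tcp [0.2387 0.5774 0.3169] F [ 0.76  0.8  -0.41] w 0.0001 
axes [[-0.953, -0.304, 0.001], [-0.304, 0.953, -0.001], [-0.0, -0.001, -1.0]]
units [ -6.97 -24.09   0.28]
```

Call:
{"name": "apply_moves", "arguments": {"motion": [[-0.3,-1,0,0,0,0,0],[-0.3,-1,0,0,0,0,0],[-0.3,-1,0,0,0,0,0],[-0.3,-1,0,0,0,0,0],[-0.3,-1,0,0,0,0,0],[-0.3,-1,0,0,0,0,0],[-0.3,-1,0,0,0,0,0],[-0.3,-1,0,0,0,0,0],[-0.3,-1,0,0,0,0,0],[-0.3,-1,0,0,0,0,0],[-0.3,-1,0,0,0,0,0],[-0.3,-1,0,0,0,0,0],[-0.3,-1,0,0,0,0,0],[-0.3,-1,0,0,0,0,0],[-0.3,-1,0,0,0,0,0],[-0.3,-1,0,0,0,0,0],[-0.3,-1,0,0,0,0,0],[-0.3,-1,0,0,0,0,0],[-0.3,-1,0,0,0,0,0],[-0.3,-1,0,0,0,0,0]]}}

```text
t: 2.52
tool_pos: [0.5354, 0.1467, 0.3173]
tcp_rot: [-0.154, 0.988, 0.0, -0.0]
ft_force: [0.1, 1.1, -0.1]
grip_width: 0.0004
grip_force: 0.0
```

Call:
{"name": "apply_moves", "arguments": {"motion": [[-0.3,-1,0,0,0,0,0],[-0.3,-1,0,0,0,0,0],[-0.2,-1,0,0,0,0,0],[-0.2,-1,0,0,0,0,0],[0,0,0,0,0,0,0],[0,0,0,0,0,0,0]]}}

```text
t: 3.02
tool_pos: [0.5897, 0.0586, 0.3169]
tcp_rot: [-0.152, 0.988, -0.0, -0.0]
ft_force: [0.4, 0.8, -0.5]
grip_width: -0.0002
grip_force: 0.0
```

```bash
python3 - <<'E'
from h import *
ax=np.array([.664,.081]);u=np.array([.952,.305])
togo([*(ax-.080*u),.31])
snap('side','s1.png'); w=snap('wrist','w1.png')
a=cv2.imread('pics/s1.png')[100:310,190:390]
b=cv2.imread('pics/w1.png')
cv2.imwrite('pics/m1.png',np.hstack([cv2.resize(a,(400,420)),cv2.resize(b,(400,300))[:, :] if 0 else cv2.copyMakeBorder(cv2.resize(b,(400,300)),0,120,0,0,0)]))
E
```

```text
t 3.0167 tcp [0.5897 0.0586 0.3169] F [ 0.35  0.81 -0.55] w -0.0002 
axes [[-0.954, -0.301, 0.001], [-0.301, 0.954, -0.0], [-0.001, -0.001, -1.0]]
units [ 0.09 -0.05  0.28]
```

View pics/m1.png

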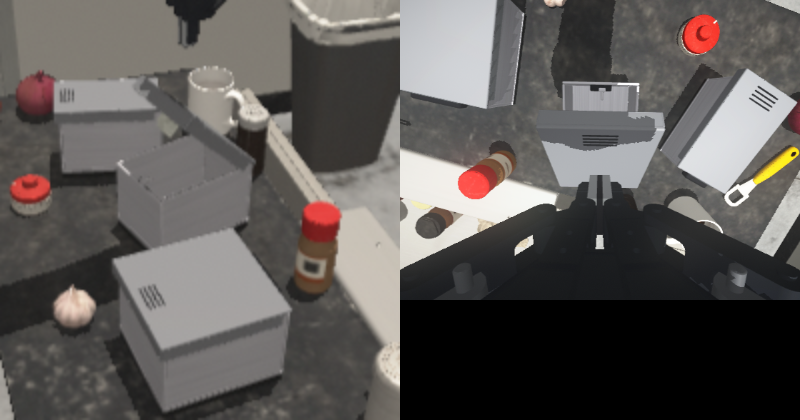

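The wrist view shows the tool centred on the mid lid, with its ribs at (280,199) and the slim ribs at (508,137) in full-size pixels. I'll check both against the earlier estimates.

```bash
python3 - <<'E'
from h import *
w=vision.get_image('wrist')
g=cv2.cvtColor(w['pixels'],cv2.COLOR_BGR2GRAY)
def ribs(u,v,r=26):
    p=g[v-r:v+r,u-r:u+r].astype(int); m=((p<cv2.medianBlur(g,41)[v-r:v+r,u-r:u+r].astype(int)-45)).astype('uint8')
    n,l,s,c=cv2.connectedComponentsWithStats(m); 
    print([(int(s[i,4]),(c[i]+[u-r,v-r]).round(1).tolist()) for i in range(1,n) if s[i,4]>12])
ribs(280,197);ribs(508,137)
print(onz(w,280,197,.225),onz(w,508,137,.129), onz(w,196,164,.240),onz(w,369,164,.240))
E
```

```text
[(79, [277.5, 189.9]), (71, [280.3, 194.4]), (66, [275.7, 198.6]), (57, [272.8, 202.7])]
[(94, [513.8, 130.4]), (94, [509.5, 135.5]), (94, [505.8, 141.0]), (94, [501.8, 146.4])]
[0.57482743 0.05773003 0.225     ] [0.46722163 0.26259888 0.129     ] [ 0.56733937 -0.00339932  0.24      ] [0.53212884 0.10609305 0.24      ]
```

Call:
{"name": "apply_moves", "arguments": {"motion": [[0,0.15,0.8,0,0,0,0],[0,0,0.8,0,0,0,0],[0,0,0.8,0,0,0,0],[0,0,0.6,0,0,0,0],[0.25,0,0.35,0,0,0,0],[0.25,0,0.35,0,0,0,0],[0.25,0,0.35,0,0,0,0],[0,0,0,0,0,0,0]]}}

```text
t: 3.83
tool_pos: [0.5684, 0.0588, 0.2146]
tcp_rot: [-0.156, 0.988, 0.0, -0.001]
ft_force: [0.3, -0.1, 1.1]
grip_width: -0.0001
grip_force: 0.2
```

Call:
{"name": "apply_moves", "arguments": {"motion": [[0.2,0,0.3,0,0,0,0],[0.2,0,0.3,0,0,0,0],[0.2,0,0.3,0,0,0,0],[0.2,0,0.35,0,0,0,0],[0.2,0,0.35,0,0,0,0],[0.2,0,0.35,0,0,0,0],[0.08,0,0.3,0,0,0,0],[0.08,0,0.3,0,0,0,0],[0.08,0,0.3,0,0,0,0],[0,0,0,0,0,0,0],[0,0,0,0,0,0,0]]}}

```text
t: 4.75
tool_pos: [0.5353, 0.0468, 0.1441]
tcp_rot: [-0.155, 0.988, -0.0, -0.001]
ft_force: [-0.5, -0.7, 1.3]
grip_width: 0.0
grip_force: 0.7
```

```bash
python3 - <<'E'
from h import *
ax=np.array([.664,.081]);u=np.array([.952,.305])
togo([*(ax-.137*u),.123+.011])
snap('side','s2.png')
a=cv2.imread('pics/s2.png')[100:310,190:390]
cv2.imwrite('pics/m2.png',cv2.resize(a,(560,588)))
E
```

```text
t 4.75 tcp [0.5353 0.0468 0.1441] F [-0.52 -0.73  1.29] w 0.0 
axes [[-0.952, -0.307, 0.002], [-0.307, 0.952, 0.0], [-0.002, -0.001, -1.0]]
units [ 0.16 -0.27  0.4 ]
```

View pics/m2.png

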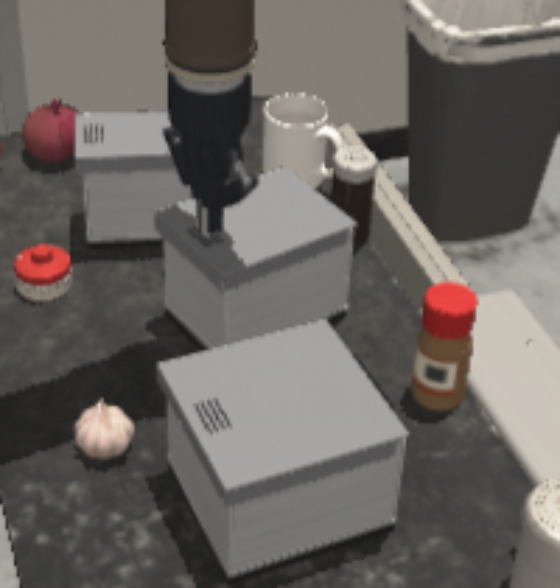

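The lid is nearly down and the fingertips are among the ribs. Now I'll press to the stop.

Call:
{"name": "apply_moves", "arguments": {"motion": [[0,0,0.2,0,0,0,0],[0,0,0.12,0,0,0,0],[0,0,0.1,0,0,0,0],[0,0,0,0,0,0,0],[0,0,0,0,0,0,0]]}}

```text
t: 5.22
tool_pos: [0.5362, 0.0469, 0.1344]
tcp_rot: [-0.155, 0.988, -0.0, 0.0]
ft_force: [-1.2, -0.5, 6.1]
grip_width: 0.0001
grip_force: 2.4
```

Call:
{"name": "apply_moves", "arguments": {"motion": [[0,0,0.1,0,0,0,0],[0,0,0.1,0,0,0,0],[0,0,0,0,0,0,0],[0,0,0,0,0,0,0]]}}

```text
t: 5.55
tool_pos: [0.5364, 0.0469, 0.1323]
tcp_rot: [-0.155, 0.988, 0.0, 0.001]
ft_force: [-12.0, -0.8, 33.3]
grip_width: 0.0001
grip_force: 17.2
```

Hard stop reached (33 N). Next I'll release straight up and look.

Call:
{"name": "apply_moves", "arguments": {"motion": [[0,0,-0.2,0,0,0,0],[0,0,-0.3,0,0,0,0],[0,0,-0.5,0,0,0,0],[0,0,-1,0,0,0,0],[0,0,-1,0,0,0,0],[0,0,-1,0,0,0,0],[0,0,-1,0,0,0,0],[0,0,0,0,0,0,0],[0,0,0,0,0,0,0],[0,0,0,0,0,0,0],[0,0,0,0,0,0,0],[0,0,0,0,0,0,0]]}}

```text
t: 6.55
tool_pos: [0.5355, 0.047, 0.2531]
tcp_rot: [-0.155, 0.988, -0.0, -0.001]
ft_force: [0.1, 0.1, -0.2]
grip_width: -0.0
grip_force: 0.0
```

```bash
python3 - <<'E'
from h import *
togo([.469,.262,.20])
snap('side','s3.png'); w=snap('wrist','w3.png')
a=cv2.imread('pics/s3.png')[100:310,190:390]
b=cv2.imread('pics/w3.png')
cv2.imwrite('pics/m3.png',np.hstack([cv2.resize(a,(400,420)),cv2.copyMakeBorder(cv2.resize(b,(400,300)),0,120,0,0,0)]))
E
```

```text
t 6.55 tcp [0.5355 0.047  0.2531] F [ 0.14  0.08 -0.22] w -0.0 
axes [[-0.952, -0.307, 0.002], [-0.307, 0.952, 0.0], [-0.002, -0.0, -1.0]]
units [-0.11  9.    2.13]
```

View pics/m3.png

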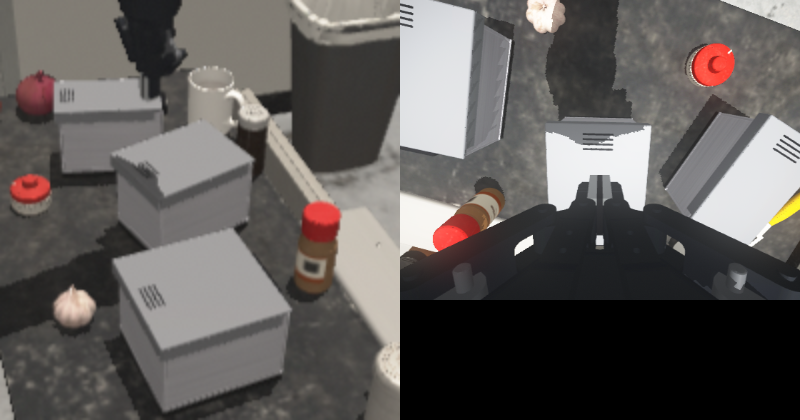

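Mid stays shut by itself, and everything else stands where it was. I'll move over slim and turn to align.

Call:
{"name": "apply_moves", "arguments": {"motion": [[0,1,0,0,0,0,0],[0,1,0,0,0,0,0],[0,1,0,0,0,0,0],[0,1,0,0,0,0,0],[0,1,0,0,0,0,0],[0,1,0,0,0,0,0],[0,1,0,0,0,0,0],[0,1,0,0,0,0,0],[-0.1,1,0,0,0,0,0],[0,0,0,0,0,0.87,0],[0,0,0,0,0,0.87,0],[0,0,0,0,0,0.87,0],[0,0,0,0,0,0.87,0],[0,0,0,0,0,0.87,0],[0,0,0,0,0,0.87,0],[0,0,0,0,0,0,0],[0,0,0,0,0,0,0]]}}

```text
t: 8.07
tool_pos: [0.4693, 0.262, 0.2539]
tcp_rot: [0.116, 0.993, -0.0, -0.0]
ft_force: [0.0, -0.5, -0.1]
grip_width: -0.0002
grip_force: 0.0
```

```bash
python3 - <<'E'
from h import *
w=snap('wrist','w4.png'); g=cv2.cvtColor(w['pixels'],cv2.COLOR_BGR2GRAY)
u0,v0=map(int,proj(w,[.469,.262,.129]));print(u0,v0)
r=40;bg=cv2.medianBlur(g,51).astype(int); m=(g.astype(int)<bg-40).astype('uint8')
n,l,s,c=cv2.connectedComponentsWithStats(m)
P=[c[i] for i in range(1,n) if 40<s[i,4]<500 and abs(c[i]-[u0,v0]).max()<r]; print(np.round(P,1))
p=onz(w,*np.mean(P,0),.129);print(p); togo([p[0],p[1],.145])
E
```

```text
278 205
[[280.4 194.2]
 [287.6 208.1]
 [278.9 215. ]]
[0.47017902 0.26497712 0.129     ]
t 8.1167 tcp [0.4693 0.262  0.254 ] F [ 0.26 -0.12 -0.52] w 0.0 
axes [[-0.973, 0.229, 0.0], [0.229, 0.973, -0.0], [-0.0, -0.0, -1.0]]
units [-0.01  0.13  4.36]
```

Call:
{"name": "apply_moves", "arguments": {"motion": [[0,0,0.9,0,0,0,0],[0,0,0.9,0,0,0,0],[0,0,0.9,0,0,0,0],[0,0,0.9,0,0,0,0],[0,0,0.5,0,0,0,0],[0,0,0.1,0,0,0,0],[0,0,0,0,0,0,0]]}}

```text
t: 8.7
tool_pos: [0.469, 0.2617, 0.1485]
tcp_rot: [0.116, 0.993, -0.001, -0.001]
ft_force: [0.4, -0.1, 0.1]
grip_width: -0.0001
grip_force: 0.0
```

Call:
{"name": "apply_moves", "arguments": {"motion": [[0,0,0.2,0,0,0,0],[0,0,0.2,0,0,0,0],[0,0,0.15,0,0,0,0],[0,0,0.1,0,0,0,0],[0,0,0,0,0,0,0],[0,0,0,0,0,0,0]]}}

```text
t: 9.2
tool_pos: [0.4701, 0.2625, 0.134]
tcp_rot: [0.117, 0.993, 0.001, 0.001]
ft_force: [0.5, 0.0, 5.7]
grip_width: 0.0002
grip_force: 2.8
```

Same signature as on mid. I'll press on to the hard stop without releasing.

Call:
{"name": "apply_moves", "arguments": {"motion": [[0,0,0.1,0,0,0,0],[0,0,0.08,0,0,0,0],[0,0,0,0,0,0,0],[0,0,0,0,0,0,0]]}}

```text
t: 9.53
tool_pos: [0.4702, 0.2626, 0.132]
tcp_rot: [0.117, 0.993, 0.001, 0.001]
ft_force: [-7.9, -4.3, 29.2]
grip_width: 0.0002
grip_force: 15.1
```

Call:
{"name": "apply_moves", "arguments": {"motion": [[0,0,-0.5,0,0,0,0],[0,0,-1,0,0,0,0],[0,0,-1,0,0,0,0],[0,0,-1,0,0,0,0],[0,0,-1,0,0,0,0],[0,0,-1,0,0,0,0],[0,0,-1,0,0,0,0],[0,0,-1,0,0,0,0],[0,0,0,0,0,0,0],[0,0,0,0,0,0,0],[0,0,0,0,0,0,0],[0,0,0,0,0,0,0],[0,0,0,0,0,0,0],[0,0,0,0,0,0,0],[0,0,0,0,0,0,0],[0,0,0,0,0,0,0],[0,0,0,0,0,0,0],[0,0,0,0,0,0,0],[0,0,0,0,0,0,0],[0,0,0,0,0,0,0]]}}

```text
t: 11.2
tool_pos: [0.4694, 0.262, 0.316]
tcp_rot: [0.117, 0.993, 0.0, 0.0]
ft_force: [-0.4, 0.8, -0.2]
grip_width: -0.0002
grip_force: 0.0
```

Call:
{"name": "apply_moves", "arguments": {"motion": [[0,0,0,0,0,0,0],[0,0,0,0,0,0,0],[0,0,0,0,0,0,0],[0,0,0,0,0,0,0],[0,0,0,0,0,0,0],[0,0,0,0,0,0,0],[0,0,0,0,0,0,0],[0,0,0,0,0,0,0],[0,0,0,0,0,0,0],[0,0,0,0,0,0,0],[0,0,0,0,0,0,0],[0,0,0,0,0,0,0]]}}

```text
t: 12.2
tool_pos: [0.4694, 0.262, 0.316]
tcp_rot: [0.117, 0.993, 0.0, 0.0]
ft_force: [-0.6, -0.4, 0.3]
grip_width: 0.0001
grip_force: 0.0
```

```bash
python3 - <<'E'
from h import *
snap('side','s5.png'); w=snap('wrist','w5.png')
a=cv2.imread('pics/s5.png')[100:310,170:370]
b=cv2.imread('pics/w5.png')
cv2.imwrite('pics/m5.png',np.hstack([cv2.resize(a,(400,420)),cv2.copyMakeBorder(cv2.resize(b,(400,300)),0,120,0,0,0)]))
E
```

```text
(no output)
```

View pics/m5.png

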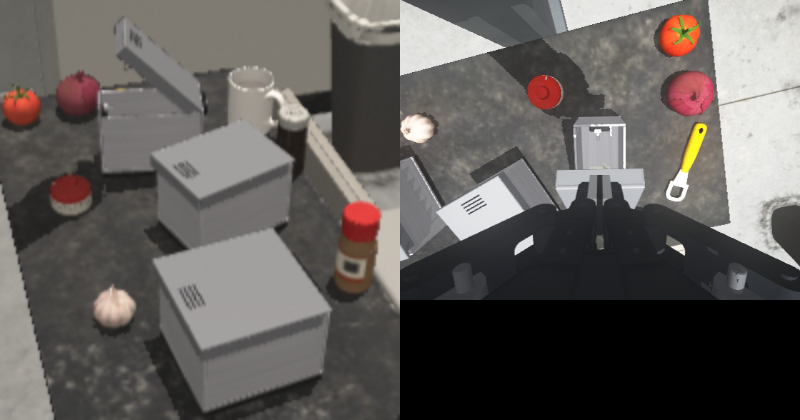

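The slim lid stands fully open and clear of the fingers. Mid and wide are shut, and nothing has shifted.

```bash
python3 -c "
from station import finish_job
print(finish_job())"
```

```text
the job is handed in; nothing more can be done
None
```

The job is handed in: in the last pictures the mid lid is latched shut, the slim lid has popped and stands fully open and untouched, the wide lid is still shut, and nothing else visibly moved; the hand-in gave no verdict.

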